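# Bring the label roll out of the tube labeller and take it off

### The arm

A 6-joint arm with a two-finger parallel gripper is mounted at the origin on the work surface. World frame = base frame: x ahead of the robot, y to its left, z up, the work surface at z = 0. Lengths are in mm, angles in rad, forces in N, time in s.
With the tool pointing down it reaches from about 400 to 925 mm from the base axis. Payload 12.5 kg.
Tool frame: the origin (TCP) lies at the very end of the fingers, on their centre line; the grasp point (between the pads) lies env.grip_point_offset behind it (env.grip_point_offset is the distance from the TCP to the grasp point, in mm); y points along the fingers, z is the direction in which the jaws open and shut, and the axes are right-handed (so a half turn about y gives the same grasp; the last joint's range is limited). The gripper opens to 95 mm and grips with 3 to 60 N. Pads are 20 mm wide; open, the fingers measure 119 mm over their backs; the gripper's body (75 mm by 180 mm) begins 59 mm behind the grasp point.
Start: joints at [-1.238, 0.491, 1.559, -0, 1.092, -0.106], TCP at [265.558, -565.797, 214.661] pointing down, gripper open.
Joint ranges: [-3.1, 3.1], [-0.84, 2.19], [0.05, 2.79], [-1.13, 4.28], [0.06, 2.93], [-2.69, 2.69]. Speed limits (rad/s): [2.22, 2.22, 2.79, 3.14, 3.14, 3.14].

### API

Orientations are given as [roll, pitch, yaw] about the fixed x, y, z axes, in that order (R = Rz(yaw) Ry(pitch) Rx(roll)).
In Python, from cell import readout, read_camera, env, nets gives the robot as it stands.
- The arm moves only by the tool apply_moves, never from a script. Its argument "increments" is a list of rows, each a list of 3 entries, a list of its own where there are three numbers: the shift along the tool's x, y, z in cm, then the turn, a rotation vector about the tool's x, y, z in degrees, then the finger opening in cm, from 0 to 9.51. A call has exactly 5 rows; each row shifts and turns the pose as measured when the row begins, along the tool's axes as they then stand; what a row does not reach is not made up. A row lasts 1/8 s, in which the tool goes at most 62.5 mm and 10.7 degrees, less where a joint would pass 70% of its speed; a pose out of reach is approached as far as the arm can. A call with a gripper value outside its range is refused whole. The fingers move at their own pace and stop on an object; the grip force is fixed at half the most. Time passes only in rows, so rows that do not move let the fingers close, or fill a call up. It gives the time, the measured TCP pose, the force and the opening at its end, in the units of the state.
- readout.state(): the state, without advancing time (a new reading comes with each control period).
- read_camera(name): name is "scene" or "top" or "wrist"; returns a dict with "img" (400x640x3 uint8, red, green, blue), "vfov" (degrees; the focal length in pixels is half the picture's height over the tangent of half this angle, whatever the lens; pixels are square), "cx", "cy" (the principal point, pixels), "rvec" (rotation vector, rad) and "tvec" (3), from world to camera coordinates, as OpenCV has them; the wrist camera has in their place "mount" (4x4, takes a point from camera to tool coordinates, whose origin is the TCP and whose axes are the tool frame's). Camera axes: x right, y down, z forward; pixel columns grow to the right and rows downward; lengths in mm; the calibration is good to about 2 mm. A picture is of the moment at which its call begins: read the wrist's pose just before it. There is no depth.
- env.job_done(): hands the job in, once; it reports no verdict.
Trained networks look in a picture, given as the dict that the camera call returned (one of the last four; its "shot" number tells which), for a name from the list of things; names that differ only in an ending like _2 or _b are one class to them, and where a whole thing is asked for, a point or a joint stands for the part that bears it (a point fixed in the world has none). Each returns a list of dicts, best first, with "confidence" (0 to 1); they miss things now and then, are a little off and sometimes report something else, mostly with a low value. They report only what shows in the picture. A call takes as long as a camera call.
- nets.look_for(picture, thing): "point" ([x, y, z] in mm, in the coordinates of the camera as it stood for that picture, good to about 4 mm: the middle of the surface that is visible of it).
- nets.mark_of(picture, thing): "point" ([x, y, z] in mm, in the coordinates of the camera as it stood for that picture, good to about 4 mm: a listed point, or the origin of a listed thing).
The state is a dict: "t": time; "joints": joint angles; "qvel": joint speeds; "tau": joint torques, N m; "eef_pos": TCP position; "tcp_rot": TCP orientation; "ft_force": force on the tool from outside, world axes, zero at the start; "moment": the same for the moment, N m; "opening": opening from 0.0 (shut) to 1.0 (fully open).
Only numpy, scipy, OpenCV 4.12 (cv2) and the standard library are available. Lean on these libraries where they do the work, as an engineer would, in place of code of your own. Each camera call takes 0.05 s, during which the arm holds its last target. There are 200 camera calls.

### The job

Slide the labeller's roll carrier by its finger tab out from under the head until it clicks in at the loading station (level with the black detent block, not on to the end stop). Then lift the label roll off its spindle and set it down flat in the white tray, without dropping it, leaving the carrier clicked in at the loading station. Leave the other things on the bench where they are.

Things in the scene. Friction and masses are not known exactly. Their poses are not given: they have to be found in the camera images.
- carrier: Aluminium roll carrier on the labeller's rail (deck 80 x 90 mm, 12 mm thick, its top 28 mm above the bench). Origin under the deck's centre, on the rail's top, 16 mm above the bench; axes as the labeller's; slides along y only. Steel spindle on its origin: 18 mm in diameter, its top 73 mm above the origin. Starts 150 to 200 mm short of the station. Slides with about 1 N.
- labeller: Tube labeller, fixed. Origin on the bench under the rail; +y along the rail away from its tall white housing (y -0.33 to -0.20, 235 mm high), +x away from the robot. White head over y -0.21 to -0.01, x -0.08 to 0.11: underside 165 mm, top 220 mm above the bench. End stop y 0.19. Black detent block with roller, 45 mm high, at x 0.085, y 0.09.
- load_station (a point): Where the carrier's origin is when clicked in at the loading station; axes as the labeller's. Level with the black detent block, 100 mm clear of the head. A sprung roller on the block drops between two ridges on the carrier's far edge (about 5 N to pass a ridge) and centres the carrier from within 8 mm; the end stop is 53 mm beyond.
- handle (a point): Grip point of the carrier's upright aluminium finger tab, 74 mm to the robot's side (-x) of the spindle; axes as the labeller's. Tab 20 mm wide along y, 14 mm thick in x, top 20 mm above this point (78 mm above the bench). At the start the head overhangs this point by 6 mm, 107 mm above it: lean the tool back towards the robot about 40 degrees, fingers astride the tab along y.
- label_roll: White paper label roll on the spindle: outer diameter 64 mm, bore 26 mm, 50 mm high, about 0.14 kg. Origin at the middle of its underside, z along its axis.
- tray: White shallow open tray on the bench to the robot's left, fixed: 160 x 160 mm outside, walls 5 mm thick and 30 mm high, floor 5 mm thick. Origin under its centre, z up.
- tube_rack: Bystander: loose green and white tube rack with tubes, 80 x 190 mm, 90 mm high. Origin under its centre.
- pill_jar: Bystander: small loose white jar, 48 mm in diameter, 75 mm high. Origin under its centre.
- reagent_bottle: Bystander: loose white bottle with a blue cap, 64 mm in diameter, 130 mm high. Origin under its centre.
- pipette: Bystander: loose pipette lying on the bench along its x axis, 240 mm long, 24 mm thick, finger rest 50 mm wide. Origin on the bench under its middle.
- rotor_disc: Bystander: loose clear test rotor disc, 80 mm in diameter, 16 mm high. Origin under its centre.
- carton: Bystander: loose cardboard carton 90 x 130 x 70 mm. Origin under its centre.

How it is judged:
By the outcome, as a careful person would: the job done as asked, in the order asked, and still so for the second after the job is handed in, with the robot touching nothing.
It also fails if it takes over 62 s, if anything falls off the work surface, if the arm or the gripper's body presses on something with over 40 N, if the wrist force passes 120 N, or if a joint passes its speed limit or range.

## Working session

There is one attempt and no reset: what is moved stays moved. The work goes in short steps, Python scripts to look and compute and a tool call to move; the robot and the scene stay as the last step left them, time stands still between calls to the robot, and variables do not carry over. Pictures are saved under pics/ and viewed, about 8 in all and at most 12, crops included, and the job is handed in when it is done.

Besides the shell and the picture viewer there is one more tool, called after "Call:" as a command line: name --argument value ..., lists and objects as JSON in quotes. apply_moves: Moves the arm, as the interface text tells. Its arguments: {"type":"object","properties":{"increments":{"type":"array"}},"required":["increments"]}

```bash
mkdir -p pics; ls; cat > h.py <<'E'
import numpy as np,cv2
from scipy.spatial.transform import Rotation as R
from cell import readout,read_camera,env,nets
def w(pic,p,st=None):
    p=np.array(p,float)
    if 'mount' in pic:
        T=np.array(pic['mount']); q=T[:3,:3]@p+T[:3,3]
        return R.from_euler('xyz',st['tcp_rot']).as_matrix()@q+np.array(st['eef_pos'])
    M=cv2.Rodrigues(np.array(pic['rvec'],float))[0]
    return M.T@(p-np.array(pic['tvec'],float).ravel())
def save(pic,n): cv2.imwrite('pics/'+n,cv2.cvtColor(pic['img'],cv2.COLOR_RGB2BGR))
E
python3 - <<'E'
from h import *
s=readout.state();print(s,env.grip_point_offset)
print(R.from_euler('xyz',s['tcp_rot']).as_matrix().round(3))
for c in ['scene','top']:
    p=read_camera(c);save(p,c+'0.png')
    for t in ['carrier','labeller','load_station','handle','label_roll','tray','tube_rack','pill_jar','reagent_bottle','pipette','rotor_disc','carton']:
        r=nets.mark_of(p,t)
        print(c,t,[(w(p,d['point']).round(0).tolist(),round(d['confidence'],2)) for d in r[:2]])
E
```

```text
pics
{'t': 0.0, 'joints': array([-1.23761144e+00,  4.91549838e-01,  1.55946983e+00,  1.15694352e-05,
        1.09168982e+00, -1.05647619e-01]), 'qvel': array([ 0.00014725, -0.00029587, -0.00139349, -0.00138894, -0.00027962,
       -0.00075312]), 'tau': array([-1.52541033e-03, -6.12652159e+01, -2.58180910e+01,  6.90798112e-02,
        4.82906832e-02, -7.32692388e-05]), 'eef_pos': array([ 265.46532354, -565.54319635,  214.06077073]), 'tcp_rot': array([-1.57190584e+00,  1.27974246e-04, -2.70276556e+00]), 'ft_force': array([-0.44526964,  0.33802328,  0.33047817]), 'moment': array([-7.92592331e-05, -5.87590028e-02,  8.27656558e-03]), 'opening': 0.9982453262990287} 18.8
[[-0.905 -0.     0.425]
 [-0.425  0.001 -0.905]
 [-0.    -1.    -0.001]]
scene carrier [([674.0, -123.0, 12.0], 0.57), ([661.0, -53.0, -5.0], 0.43)]
scene labeller [([660.0, -50.0, -1.0], 0.62)]
scene load_station [([649.0, 31.0, 14.0], 0.56)]
scene handle [([598.0, -133.0, 60.0], 0.71)]
scene label_roll [([674.0, -126.0, 26.0], 0.55), ([673.0, -124.0, 11.0], 0.28)]
scene tray [([518.0, 344.0, 1.0], 0.9), ([678.0, -126.0, 3
[... 275 characters left out ...]
.72)]
scene carton [([521.0, 518.0, 0.0], 0.86)]
top carrier [([677.0, -122.0, 18.0], 0.59)]
top labeller [([416.0, 65.0, 4.0], 0.74), ([663.0, -56.0, -1.0], 0.71)]
top load_station [([645.0, 35.0, 13.0], 0.98)]
top handle [([601.0, -132.0, 56.0], 0.53)]
top label_roll []
top tray [([520.0, 347.0, -2.0], 0.91), ([647.0, 34.0, 10.0], 0.56)]
top tube_rack [([707.0, 326.0, -0.0], 0.69), ([663.0, -53.0, -0.0], 0.46)]
top pill_jar [([394.0, -310.0, -4.0], 0.93), ([392.0, 162.0, -5.0], 0.59)]
top reagent_bottle [([394.0, 161.0, -6.0], 0.74)]
top pipette [([409.0, -139.0, -3.0], 0.93), ([516.0, 520.0, 2.0], 0.46)]
top rotor_disc [([411.0, 66.0, 3.0], 0.85)]
top carton [([517.0, 517.0, -0.0], 0.78)]
```

View pics/scene0.png

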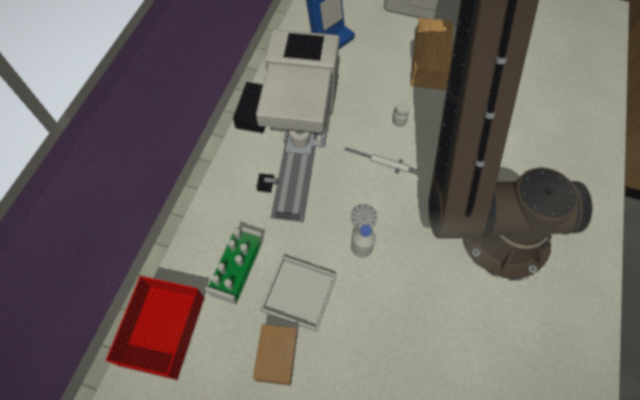

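View pics/top0.png

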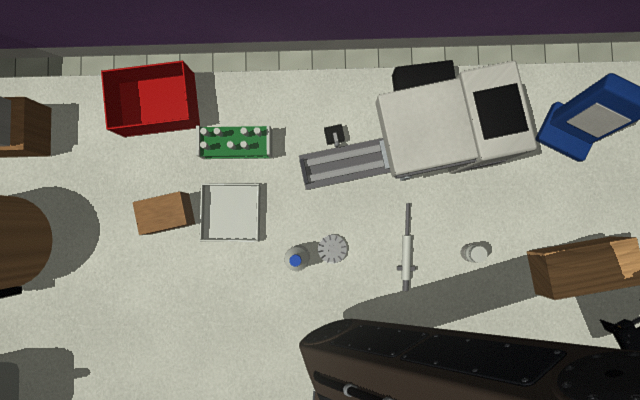

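The scene shows the rail at about (295,175) running up to the labeller head. The roll is just under the head edge at (298,137), and the tray is at (300,290). The top view agrees: rail at (345,163), detent block at (336,133) and tray at (232,212). Next I'll refine the labeller pose with repeated detections and an overlay check.

```bash
cat >> h.py <<'E'
def px(pic,P):
    f=pic['img'].shape[0]/2/np.tan(np.radians(pic['vfov'])/2)
    K=np.array([[f,0,pic['cx']],[0,f,pic['cy']],[0,0,1]])
    return cv2.projectPoints(np.array(P,float).reshape(-1,1,3),np.array(pic['rvec'],float),np.array(pic['tvec'],float),K,None)[0].reshape(-1,2)
def plan(pos,Rt,n,st=None):
    """n rows from the measured pose to TCP pos, rotation Rt; straight line, constant turn"""
    st=st or readout.state(); p=np.array(st['eef_pos']); A=R.from_euler('xyz',st['tcp_rot'])
    rv=(A.inv()*R.from_matrix(Rt)).as_rotvec(); d=(np.array(pos)-p)/n
    print('per row mm',np.linalg.norm(d).round(1),'deg',np.degrees(np.linalg.norm(rv)/n).round(2))
    for i in range(n):
        B=A*R.from_rotvec(rv*i/n)
        print((B.inv().apply(d)/10).round(2).tolist(),np.degrees(rv/n).round(2).tolist())
def tool(psi,tilt):
    """tool leaned back by tilt (deg), jaws along the labeller's y"""
    c,s=np.cos(np.radians(tilt)),np.sin(np.radians(tilt))
    return R.from_euler('z',psi).as_matrix()@np.array([[-c,s,0],[0,0,-1],[-s,-c,0]])
E
python3 - <<'E'
from h import *
from scipy.optimize import least_squares
ob={}
for k in range(4):
  for c in ['scene','top']:
    p=read_camera(c)
    for t,e in [('labeller',(661,-53,0)),('load_station',(647,33,16)),('carrier',(675,-122,16)),('handle',(600,-132,58)),('label_roll',(675,-122,28)),('tray',(519,345,0))]:
        for d in nets.mark_of(p,t):
            q=w(p,d['point'])
            if np.linalg.norm(q-e)<25: ob.setdefault(t,[]).append(q)
for t in ob: print(t,len(ob[t]),np.mean(ob[t],0).round(1),np.std(ob[t],0).round(1))
m={t:np.mean(v,0)[:2] for t,v in ob.items()}
def f(v):
    x,y,a,s,xo=v; M=np.array([[np.cos(a),-np.sin(a)],[np.sin(a),np.cos(a)]]);o=np.array([x,y])
    return np.r_[o-m['labeller'],o+M@[xo,90]-m['load_station'],o+M@[xo,s]-m['carrier'],o+M@[xo-74,s]-m['handle'],xo*1]
r=least_squares(f,[661,-53,.16,-70,0]);print(r.x.round(3),r.fun.round(1))
x,y,a,s,xo=r.x;M=R.from_euler('z',a).as_matrix();L=lambda P:(M@np.array(P,float).T).T+[x,y,0]
ims=[]
for c,(x0,y0,x1,y1) in [('scene',(230,20,350,230)),('top',(290,50,550,200))]:
    p=read_camera(c);im=cv2.cvtColor(p['img'],cv2.COLOR_RGB2BGR);k=400//(y1-y0) if c=='top' else 2.5
    im=cv2.resize(im,None,fx=k,fy=k)
    for P in [[(-80,-10,220),(110,-10,220),(110,-210,220),(-80,-210,220)],[(0,-10,16),(0,190,16)],[(70,90,45),(100,90,45)]]:
        q=((px(p,L(P))+.5)*k).astype(np.int32);cv2.polylines(im,[q],len(P)>2,(0,0,255),1)
    ims.append(im[int(y0*k):int(y1*k),int(x0*k):int(x1*k)])
H=max(i.shape[0] for i in ims)
o=np.zeros((H,sum(i.shape[1] for i in ims),3),np.uint8);c=0
for i in ims:o[:i.shape[0],c:c+i.shape[1]]=i;c+=i.shape[1]
print(o.shape);cv2.imwrite('pics/ov1.png',o[:600,:])
h=L([[xo-74,s,58]])[0];T=tool(a,40);pre=h+T[:,1]*(env.grip_point_offset-100)
print('handle',h,'pre',pre);plan(pre,T,9)
E
```

```text
labeller 8 [662.3 -53.8  -1.7] [1.2 1.4 1.7]
load_station 8 [648.5  33.2  14.8] [1.6 2.3 1.2]
handle 6 [ 601.1 -135.3   57.6] [1.4 1.4 2.9]
label_roll 4 [ 676.  -123.8   28.4] [2.1 1.  0.4]
tray 7 [518.6 346.6  -1.9] [2.3 1.8 0.3]
carrier 8 [ 675.4 -123.6   17. ] [2.1 2.  4.2]
[ 6.62769e+02 -5.46780e+01  1.65000e-01 -6.97470e+01  3.52000e-01] [ 0.5 -0.9 -0.2  1.  -0.9  0.2  0.5 -0.2  0.4]
(525, 820, 3)
handle [ 601.60159819 -135.59270495   58.        ] pre [ 550.11871581 -144.18126717  120.20280878]
per row mm 57.5 deg 4.76
[-4.85, 1.05, -2.9] [0.61, 1.67, 4.42]
[-4.67, 1.38, -3.05] [0.61, 1.67, 4.42]
[-4.46, 1.7, -3.2] [0.61, 1.67, 4.42]
[-4.22, 2.0, -3.35] [0.61, 1.67, 4.42]
[-3.96, 2.28, -3.49] [0.61, 1.67, 4.42]
[-3.67, 2.54, -3.62] [0.61, 1.67, 4.42]
[-3.36, 2.77, -3.75] [0.61, 1.67, 4.42]
[-3.02, 2.98, -3.88] [0.61, 1.67, 4.42]
[-2.67, 3.15, -3.99] [0.61, 1.67, 4.42]
```

View pics/ov1.png

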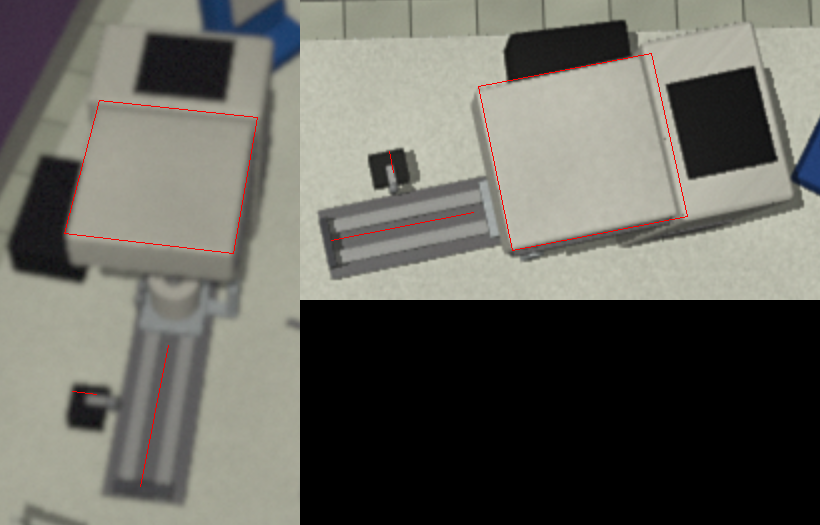

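The overlay fits the head's top edges and the rail's centre line to within a couple of mm. First move: cross over at height.

Call:
apply_moves --increments '[[[-4.8,0,-2.9],[0.6,1.7,4.4],9.5],[[-4.7,0.4,-3.0],[0.6,1.7,4.4],9.5],[[-4.5,0.8,-3.2],[0.6,1.7,4.4],9.5],[[-4.2,1.1,-3.3],[0.6,1.7,4.4],9.5],[[-4.0,1.5,-3.5],[0.6,1.7,4.4],9.5]]'

```text
t: 4.82
eef_pos: [421.9, -330.7, 208.6]
tcp_rot: [-1.545, 0.398, -2.857]
ft_force: [1.4, -0.2, -0.3]
opening: 0.998
```

```bash
cat >> h.py <<'E'
PSI=.165; MZ=R.from_euler('z',PSI).as_matrix()
L=lambda P:MZ@np.array(P,float)+[662.8,-54.7,0]
HND=np.array([601.6,-135.6,58.])
def show():
    s=readout.state();print(round(s['t'],2),s['eef_pos'].round(1),R.from_euler('xyz',s['tcp_rot']).as_matrix()[:,1:].T.round(3).tolist(),'F',s['ft_force'].round(1),'op',round(s['opening'],3));return s
E
python3 - <<'E'
from h import *
show();T=tool(PSI,40);plan(HND+T[:,1]*(18.8-100),T,5)
E
```

```text
4.83 [ 421.9 -330.7  208.6] [[0.379, 0.084, -0.922], [0.271, -0.962, 0.024]] F [ 1.4 -0.2 -0.3] op 0.998
per row mm 48.6 deg 3.66
[-2.55, 2.91, -2.94] [0.42, 1.22, 3.42]
[-2.31, 3.04, -3.01] [0.42, 1.22, 3.42]
[-2.06, 3.14, -3.08] [0.42, 1.22, 3.42]
[-1.8, 3.24, -3.15] [0.42, 1.22, 3.42]
[-1.54, 3.31, -3.21] [0.42, 1.22, 3.42]
```

Call:
apply_moves --increments '[[[-2.6,2.9,-2.9],[0.4,1.2,3.4],9.5],[[-2.3,3.0,-3.0],[0.4,1.2,3.4],9.5],[[-2.1,3.1,-3.1],[0.4,1.2,3.4],9.5],[[-1.8,3.2,-3.2],[0.4,1.2,3.4],9.5],[[-1.5,3.3,-3.2],[0.4,1.2,3.4],9.5]]'

```text
t: 5.45
eef_pos: [544.6, -153.9, 130.1]
tcp_rot: [-1.566, 0.687, -2.963]
ft_force: [0.3, 0.0, -0.3]
opening: 1.0
```

```bash
python3 - <<'E'
from h import *
s=show();T=tool(PSI,40)
p=read_camera('wrist');save(p,'w1.png')
for d in nets.mark_of(p,'handle')[:2]: print('handle',w(p,d['point'],s).round(1),d['confidence'])
plan(HND+T[:,1]*18.8,T,5,s)
E
```

```text
5.45 [ 544.6 -153.9  130.1] [[0.625, 0.108, -0.773], [0.174, -0.985, 0.004]] F [ 0.3  0.  -0.3] op 1.0
handle [ 605.  -134.1   56.1] 0.74
handle [644.3  36.1  21.1] 0.74
per row mm 22.5 deg 0.18
[-0.01, 2.24, -0.17] [0.04, 0.12, 0.13]
[-0.0, 2.24, -0.17] [0.04, 0.12, 0.13]
[0.0, 2.24, -0.17] [0.04, 0.12, 0.13]
[0.01, 2.24, -0.17] [0.04, 0.12, 0.13]
[0.01, 2.24, -0.17] [0.04, 0.12, 0.13]
```

View pics/w1.png

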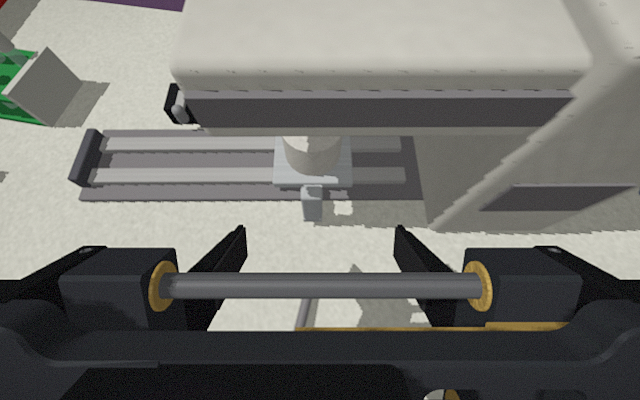

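The tab shows at (312,200), between the fingertips at about (240,230) and (400,230). The head edge is well above and beyond the fingers. Advancing.

Call:
apply_moves --increments '[[[0,2.3,-0.2],[0,0.1,0.1],9.5],[[0,2.3,-0.2],[0,0.1,0.1],9.5],[[0,2.3,-0.2],[0,0.1,0.1],9.5],[[0,2.3,-0.2],[0,0.1,0.1],9.5],[[0,2.0,-0.1],[0,0,0],9.5]]'

```text
t: 6.18
eef_pos: [615.6, -133.9, 43.6]
tcp_rot: [-1.57, 0.694, -2.965]
ft_force: [-0.8, -0.2, -0.2]
opening: 1.001
```

```bash
python3 - <<'E'
from h import *
s=show();T=tool(PSI,40)
p=read_camera('wrist');save(p,'w2.png')
for d in nets.mark_of(p,'handle')[:2]: print('handle',w(p,d['point'],s).round(1),d['confidence'])
print('grasp pt',s['eef_pos']-18.8*R.from_euler('xyz',s['tcp_rot']).as_matrix()[:,1])
plan(HND+T[:,1]*18.8,T,1,s)
E
```

```text
6.17 [ 615.6 -133.9   43.6] [[0.63, 0.111, -0.769], [0.175, -0.985, 0.001]] F [-0.8 -0.2 -0.2] op 1.001
handle [ 605.  -132.8   58.9] 0.86
grasp pt [ 603.71303077 -136.0185873    58.01689787]
per row mm 2.1 deg 0.67
[0.15, -0.13, -0.07] [0.36, 0.51, 0.24]
```

View pics/w2.png

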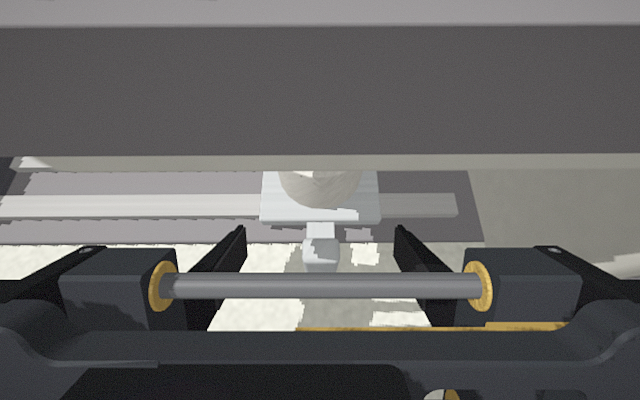

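The tab at (320,250) is centred between the fingers. Closing.

Call:
apply_moves --increments '[[[0,0,0],[0,0,0],4.5],[[0,0,0],[0,0,0],2.0],[[0,0,0],[0,0,0],1.0],[[0,0,0],[0,0,0],1.0],[[0,0,0],[0,0,0],1.0]]'

```text
t: 6.9
eef_pos: [614.8, -135.0, 45.7]
tcp_rot: [-1.569, 0.695, -2.964]
ft_force: [-0.2, 0.2, -0.9]
opening: 0.532
```

```bash
python3 - <<'E'
from h import *
s=show();A=R.from_euler('xyz',s['tcp_rot']);g=s['eef_pos']-18.8*A.as_matrix()[:,1]
gl=MZ.T@(g-[662.8,-54.7,0]);print('grasp in L',gl.round(1))
d=MZ@[0,90-gl[1],0];print('tool dir of full slide (cm)',(A.inv().apply(d)/10).round(2))
E
```

```text
6.9 [ 614.8 -135.    45.7] [[0.631, 0.111, -0.768], [0.175, -0.985, 0.002]] F [-0.2  0.2 -0.9] op 0.532
grasp in L [-72.6 -71.5  60.1]
tool dir of full slide (cm) [ -0.15   0.1  -16.14]
```

Call:
apply_moves --increments '[[[0,0,0],[0,0,0],1.0],[[0,0,0],[0,0,0],1.0],[[0,0,0],[0,0,0],1.0],[[0,0,0],[0,0,0],1.0],[[0,0,0],[0,0,0],1.0]]'

```text
t: 7.52
eef_pos: [614.7, -134.9, 45.6]
tcp_rot: [-1.569, 0.695, -2.964]
ft_force: [0.2, -0.5, 0.8]
opening: 0.21
```

Call:
apply_moves --increments '[[[0,0,-1.5],[0,0,0],1.0],[[0,0,-2.5],[0,0,0],1.0],[[0,0,-3.0],[0,0,0],1.0],[[0,0,-3.0],[0,0,0],1.0],[[0,0,-2.0],[0,0,0],1.0]]'

```text
t: 8.15
eef_pos: [592.8, -16.3, 45.6]
tcp_rot: [-1.567, 0.694, -2.968]
ft_force: [2.2, -2.4, -0.1]
opening: 0.209
```

```bash
cat >> h.py <<'E'
def sl():
    s=show();A=R.from_euler('xyz',s['tcp_rot']);g=s['eef_pos']-18.8*A.as_matrix()[:,1]
    gl=MZ.T@(g-[662.8,-54.7,0]);print('grasp in L',gl.round(1),'F in L',(MZ.T@s['ft_force']).round(1))
    print('tool slide (cm)',(A.inv().apply(MZ@[-72.6-gl[0],90-gl[1],60.1-gl[2]])/10).round(2));return s
E
python3 -c "
from h import *
s=sl();p=read_camera('wrist')
for t in ['handle','load_station','carrier']:
  for d in nets.mark_of(p,t)[:2]: q=w(p,d['point'],s);print(t,(MZ.T@(q-[662.8,-54.7,0])).round(1),round(d['confidence'],2))"
```

```text
8.15 [592.8 -16.3  45.6] [[0.631, 0.107, -0.769], [0.171, -0.985, 0.003]] F [ 2.2 -2.4 -0.1] op 0.209
grasp in L [-74.8  49.4  60.1] F in L [ 1.8 -2.7 -0.1]
tool slide (cm) [-0.2   0.15 -4.06]
handle [-70.   49.5  56.5] 0.94
load_station [-1.8 90.3 17.7] 0.93
```

Call:
apply_moves --increments '[[[-0.05,0.05,-1.2],[0,0,0],1.0],[[-0.05,0.05,-1.2],[0,0,0],1.0],[[0,0,-0.6],[0,0,0],1.0],[[0,0,-0.4],[0,0,0],1.0],[[0,0,0],[0,0,0],1.0]]'

```text
t: 8.98
eef_pos: [587.5, 11.9, 45.6]
tcp_rot: [-1.567, 0.691, -2.975]
ft_force: [-1.8, 2.2, 1.8]
opening: 0.209
```

```bash
python3 -c "
from h import *
sl()"
```

```text
8.97 [587.5  11.9  45.6] [[0.629, 0.102, -0.77], [0.163, -0.987, 0.003]] F [-1.8  2.2  1.8] op 0.209
grasp in L [-75.3  78.1  60. ] F in L [-1.4  2.4  1.8]
tool slide (cm) [-0.21  0.17 -1.19]
```

Call:
apply_moves --increments '[[[-0.03,0.03,-0.4],[0,0,0],1.0],[[0,0,-0.4],[0,0,0],1.0],[[0,0,-0.3],[0,0,0],1.0],[[0,0,0],[0,0,0],1.0],[[0,0,0],[0,0,0],1.0]]'

```text
t: 9.6
eef_pos: [585.9, 20.8, 45.5]
tcp_rot: [-1.567, 0.69, -2.978]
ft_force: [-2.8, -0.3, 2.7]
opening: 0.21
```

```bash
python3 -c "
from h import *
s=sl();p=read_camera('wrist');save(p,'w3.png')
for t in ['handle','load_station']:
  for d in nets.mark_of(p,t)[:1]: q=w(p,d['point'],s);print(t,(MZ.T@(q-[662.8,-54.7,0])).round(1),round(d['confidence'],2))"
```

```text
9.6 [585.9  20.8  45.5] [[0.629, 0.1, -0.771], [0.16, -0.987, 0.003]] F [-2.8 -0.3  2.7] op 0.21
grasp in L [-75.4  87.2  60. ] F in L [-2.8  0.1  2.7]
tool slide (cm) [-0.22  0.17 -0.28]
handle [-72.1  86.5  57.1] 0.69
```

View pics/w3.png

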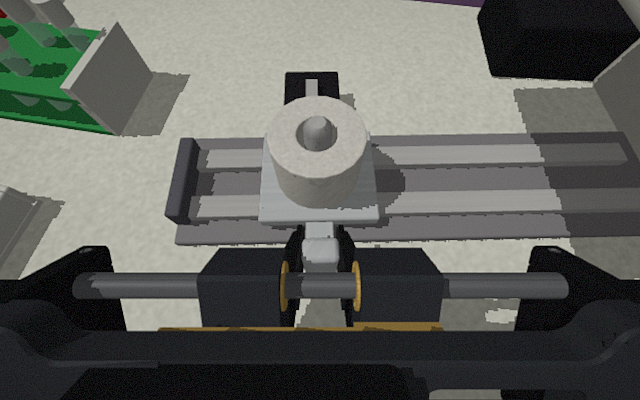

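The carrier looks level with the detent block: block at (312,88), spindle at (318,135). I'll nudge it 3 mm to the nominal position, then open and measure where it settles.

Call:
apply_moves --increments '[[[0,0,-0.3],[0,0,0],1.0],[[0,0,0],[0,0,0],1.0],[[0,0,0],[0,0,0],4.5],[[0,0,0],[0,0,0],4.5],[[0,0,0],[0,0,0],4.5]]'

```text
t: 10.38
eef_pos: [586.2, 23.4, 45.5]
tcp_rot: [-1.567, 0.691, -2.98]
ft_force: [0.1, 0.0, 0.3]
opening: 0.451
```

```bash
python3 -c "
from h import *
s=sl()
for c in ['wrist','top','wrist']:
 p=read_camera(c);save(p,c+'4.png')
 for t in ['handle','load_station','carrier','label_roll']:
  for d in nets.mark_of(p,t)[:1]: q=w(p,d['point'],s);print(c,t,q.round(1),(MZ.T@(q-[662.8,-54.7,0])).round(1),round(d['confidence'],2))"
```

```text
10.38 [586.2  23.4  45.5] [[0.63, 0.098, -0.771], [0.158, -0.987, 0.003]] F [0.1 0.  0.3] op 0.451
grasp in L [-74.8  89.7  60. ] F in L [ 0.1 -0.   0.3]
tool slide (cm) [-0.17  0.13 -0.03]
wrist handle [577.5  20.6  58.5] [-71.8  88.3  58.5] 0.73
wrist label_roll [644.9  34.4  28.8] [-3.  90.8 28.8] 0.85
top handle [573.1  22.5  52.9] [-75.8  90.9  52.9] 0.93
top load_station [651.5  34.   16.5] [ 3.4 89.4 16.5] 0.77
top carrier [645.8  39.7  18. ] [-1.3 95.9 18. ] 0.62
top label_roll [650.2  35.4  30.3] [ 2.4 90.9 30.3] 0.6
wrist handle [576.5  22.   57.5] [-72.5  89.9  57.5] 0.96
wrist label_roll [643.6  33.3  29.9] [-4.5 89.9 29.9] 0.75
```

The carrier reads y≈90 in labeller coordinates from both cameras. Backing off along the tool, then planning the upright pose over the roll. Jaws are turned 60° so the gripper body and camera stay clear of the head.

Call:
apply_moves --increments '[[[0,-1.0,0],[0,0,0],5.0],[[0,-2.5,0],[0,0,0],6.0],[[0,-3.5,0],[0,0,0],9.5],[[0,-3.5,0],[0,0,0],9.5],[[0,-3.0,0],[0,0,0],9.5]]'

```text
t: 11.75
eef_pos: [496.9, 10.0, 151.9]
tcp_rot: [-1.567, 0.688, -2.98]
ft_force: [-0.5, 0.2, 0.3]
opening: 0.892
```

```bash
cat >> h.py <<'E'
def down(a):
    "tool down, jaw axis (tool z) at world angle a rad"
    z=np.array([np.cos(a),np.sin(a),0]);y=np.array([0,0,-1.]);return np.c_[np.cross(y,z),y,z]
E
python3 -c "
from h import *
s=sl();print(s['joints'].round(2));p=read_camera('wrist');print(np.array(p['mount']).round(2))
for c in ['wrist','scene','top']:
 p=read_camera(c)
 for t in ['carrier','label_roll','handle']:
  for d in nets.mark_of(p,t)[:1]: q=w(p,d['point'],s);print(c,t,q.round(1),(MZ.T@(q-[662.8,-54.7,0])).round(1),round(d['confidence'],2))
plan([648,33,150],down(PSI-np.pi/6),10,s)
"
```

```text
11.75 [496.9  10.  151.9] [[0.627, 0.098, -0.773], [0.159, -0.987, 0.003]] F [-0.5  0.2  0.3] op 0.892
grasp in L [-165.    91.2  166.5] F in L [-0.5  0.3  0.3]
tool slide (cm) [-0.38 14.08  0.04]
[-0.25  0.32  2.38  2.25  0.33 -1.03]
[[-0.0000e+00  9.6000e-01  2.7000e-01 -7.6870e+01]
 [-0.0000e+00 -2.7000e-01  9.6000e-01 -1.6998e+02]
 [ 1.0000e+00 -0.0000e+00  0.0000e+00 -3.0000e-02]
 [ 0.0000e+00  0.0000e+00  0.0000e+00  1.0000e+00]]
wrist label_roll [648.4  34.5  28.2] [ 0.5 90.4 28.2] 0.74
wrist handle [578.5  22.1  53.5] [-70.5  89.6  53.5] 0.88
scene carrier [642.9  36.8  13. ] [-4.6 93.5 13. ] 0.76
scene label_roll [645.9  33.8  29.8] [-2.2 90.  29.8] 0.95
scene handle [572.1  20.1  60.5] [-77.2  88.7  60.5] 0.57
top carrier [648.9  36.9  18.1] [ 1.3 92.6 18.1] 0.89
top label_roll [648.4  36.4  26.4] [ 0.8 92.3 26.4] 0.93
top handle [568.7  24.7  54.3] [-79.8  93.8  54.3] 0.58
per row mm 15.3 deg 7.1
[-1.17, 0.99, 0.01] [-2.09, -5.78, -3.56]
[-1.22, 0.91, 0.17] [-2.09, -5.78, -3.56]
[-1.25, 0.82, 0.32] [-2.09, -5.78, -3.56]
[-1.25, 0.73, 0.48] [-2.09, -5.78, -3.56]
[-1.24, 0.63, 0.63] [-2.09, -5.78, -3.56]
[-1.21, 0.53, 0.77] [-2.09, -5.78, -3.56]
[-1.15, 0.43, 0.91] [-2.09, -5.78, -3.56]
[-1.08, 0.32, 1.04] [-2.09, -5.78, -3.56]
[-0.98, 0.22, 1.15] [-2.09, -5.78, -3.56]
[-0.87, 0.12, 1.25] [-2.09, -5.78, -3.56]
```

Call:
apply_moves --increments '[[[-1.2,1.0,0],[-2.1,-5.8,-3.6],9.5],[[-1.2,0.9,0.2],[-2.1,-5.8,-3.6],9.5],[[-1.2,0.8,0.3],[-2.1,-5.8,-3.6],9.5],[[-1.2,0.7,0.5],[-2.1,-5.8,-3.6],9.5],[[-1.2,0.6,0.6],[-2.1,-5.8,-3.6],9.5]]'

```text
t: 13.02
eef_pos: [546.4, 23.9, 151.7]
tcp_rot: [-1.508, 0.486, -2.6]
ft_force: [0.2, -0.8, -0.3]
opening: 1.0
```

```bash
python3 -c "
from h import *
s=show();print(s['joints'].round(2));plan([648,34,140],down(PSI-np.pi/6),5,s)
"
```

```text
13.03 [546.4  23.9 151.7] [[0.432, 0.186, -0.882], [0.489, -0.87, 0.056]] F [ 0.2 -0.8 -0.3] op 1.0
[-0.22  0.37  2.12  0.87  0.37  0.05]
per row mm 20.5 deg 9.59
[-1.52, 1.12, 0.81] [-2.55, -7.7, -5.12]
[-1.49, 0.95, 1.05] [-2.55, -7.7, -5.12]
[-1.41, 0.76, 1.29] [-2.55, -7.7, -5.12]
[-1.28, 0.58, 1.5] [-2.55, -7.7, -5.12]
[-1.11, 0.4, 1.68] [-2.55, -7.7, -5.12]
```

Call:
apply_moves --increments '[[[-1.5,1.1,0.8],[-2.6,-7.7,-5.1],9.5],[[-1.5,1.0,1.1],[-2.6,-7.7,-5.1],9.5],[[-1.4,0.8,1.3],[-2.6,-7.7,-5.1],9.5],[[-1.3,0.6,1.5],[-2.6,-7.7,-5.1],9.5],[[-1.1,0.4,1.7],[-2.6,-7.7,-5.1],9.5]]'

```text
t: 13.65
eef_pos: [647.8, 32.1, 139.2]
tcp_rot: [-1.576, 0.003, -1.931]
ft_force: [-0.4, 0.1, -0.2]
opening: 1.0
```

```bash
python3 -c "
from h import *
s=show();print(s['joints'].round(2));plan([648,34,130],down(PSI-np.pi/6),5,s)
"
```

```text
13.65 [647.8  32.1 139.2] [[-0.003, 0.005, -1.0], [0.936, -0.352, -0.005]] F [-0.4  0.1 -0.2] op 1.0
[-0.05  0.6   1.57  0.01  0.97  0.3 ]
per row mm 1.9 deg 0.07
[-0.04, 0.18, -0.01] [0.06, -0.02, -0.04]
[-0.04, 0.18, -0.01] [0.06, -0.02, -0.04]
[-0.04, 0.18, -0.01] [0.06, -0.02, -0.04]
[-0.04, 0.18, -0.01] [0.06, -0.02, -0.04]
[-0.04, 0.18, -0.01] [0.06, -0.02, -0.04]
```

Upright over the roll. I'll look again with all cameras to centre the jaws on it.

```bash
python3 -c "
from h import *
s=show();a=[]
for c in ['wrist','scene','top','wrist']:
 p=read_camera(c)
 if c=='wrist':save(p,'w5.png')
 for t in ['label_roll']:
  for d in nets.mark_of(p,t)[:1]: q=w(p,d['point'],s);a.append(q);print(c,t,q.round(1),(MZ.T@(q-[662.8,-54.7,0])).round(1),round(d['confidence'],2))
"
```

```text
13.65 [647.8  32.1 139.2] [[-0.003, 0.005, -1.0], [0.936, -0.352, -0.005]] F [-0.4  0.1 -0.2] op 1.0
wrist label_roll [642.   38.2  30.7] [-5.2 95.1 30.7] 0.76
scene label_roll [643.6  31.4  27.2] [-4.8 88.1 27.2] 0.8
top label_roll [519.9 518.7   4.6] [-46.7 589.    4.6] 0.36
wrist label_roll [645.2  35.   29.1] [-2.7 91.4 29.1] 0.89
```

View pics/w5.png

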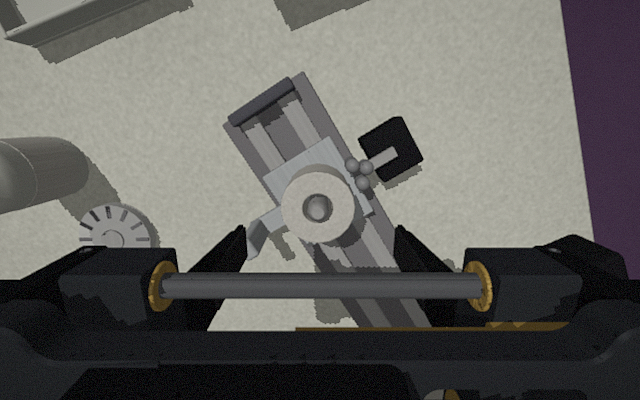

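The wrist view shows the roller (366,167) seated between the two ridge bumps, (352,165) and (362,183), so the carrier is clicked in. The spindle top is at about (317,206). I'll intersect that ray with z=89 to get the exact centre.

```bash
python3 -c "
from h import *
s=readout.state();p=read_camera('wrist');f=200/np.tan(np.radians(p['vfov'])/2)
g=cv2.medianBlur(cv2.cvtColor(p['img'],cv2.COLOR_RGB2GRAY),3)
def hit(u,v,z):
  o=w(p,[0,0,0],s);d=w(p,[(u-p['cx'])/f,(v-p['cy'])/f,1],s)-o;return (o+d*(z-o[2])/d[2]).round(1)
print('spindle',hit(317,206,89));
c=cv2.HoughCircles(g,cv2.HOUGH_GRADIENT,1,20,param1=80,param2=20,minRadius=30,maxRadius=46)
if c is not None:
  for u,v,r in c[0][:3]: print(u,v,r,hit(u,v,78))
plan([646.5,34.5,38],down(PSI-np.pi/6),5,s)
"
```

```text
spindle [647.6  40.7  89. ]
316.5 207.5 36.6 [645.4  36.6  78. ]
447.5 293.5 44.3 [728.9 -84.6  78. ]
per row mm 20.3 deg 0.12
[-0.03, 2.03, -0.01] [0.04, -0.08, -0.08]
[-0.04, 2.03, -0.01] [0.04, -0.08, -0.08]
[-0.04, 2.03, -0.01] [0.04, -0.08, -0.08]
[-0.04, 2.03, -0.01] [0.04, -0.08, -0.08]
[-0.05, 2.03, -0.02] [0.04, -0.08, -0.08]
```

Call:
apply_moves --increments '[[[-0.3,1.5,-0.2],[0,0,0],9.5],[[-0.1,2.0,-0.1],[0,0,0],9.5],[[0,2.5,0],[0,0,0],9.5],[[0,2.5,0],[0,0,0],9.5],[[0,1.5,0],[0,0,0],9.5]]'

```text
t: 14.72
eef_pos: [644.2, 37.0, 35.8]
tcp_rot: [-1.571, 0.008, -1.939]
ft_force: [2.6, -5.6, 4.6]
opening: 0.998
```

```bash
python3 -c "
from h import *
show()
"
```

```text
14.72 [644.2  37.   35.8] [[0.003, 0.008, -1.0], [0.933, -0.36, -0.0]] F [ 2.6 -5.6  4.6] op 0.998
```

A 7 N reading after the descent could be contact or a deceleration transient, so I'll check before closing.

```bash
python3 -c "
from h import *
p=read_camera('wrist');s=show();save(p,'w6.png');show()
q=MZ.T@(s['eef_pos']-[662.8,-54.7,0]);print(q.round(1))
"
```

```text
14.78 [644.   36.8  34.2] [[0.002, 0.008, -1.0], [0.933, -0.36, -0.001]] F [ 6.4 -7.8 -8. ] op 0.998
14.78 [644.   36.8  34.2] [[0.002, 0.008, -1.0], [0.933, -0.36, -0.001]] F [ 6.4 -7.8 -8. ] op 0.998
[-3.5 93.3 34.2]
```

View pics/w6.png

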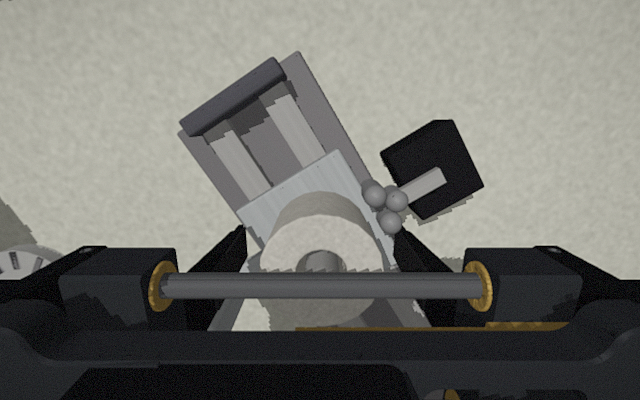

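The right fingertip at (400,240) is next to the lower ridge bump at (390,220), so it is probably contact. The roller is still seated. I'll rise 13 mm to clear the bumps and read the force before closing.

Call:
apply_moves --increments '[[[0,-0.7,0],[0,0,0],9.5],[[0,-0.7,0],[0,0,0],9.5],[[0,0,0],[0,0,0],9.5],[[0,0,0],[0,0,0],9.5],[[0,0,0],[0,0,0],9.5]]'

```text
t: 15.4
eef_pos: [643.3, 36.6, 47.5]
tcp_rot: [-1.572, 0.008, -1.94]
ft_force: [0.0, 0.1, 0.0]
opening: 1.0
```

```bash
python3 -c "
from h import *
s=show()
p=read_camera('wrist')
for d in nets.mark_of(p,'label_roll')[:2]: print(w(p,d['point'],s).round(1),round(d['confidence'],2))
p=read_camera('scene');im=cv2.resize(cv2.cvtColor(p['img'][110:250,220:360],cv2.COLOR_RGB2BGR),None,fx=4,fy=4,interpolation=3);cv2.imwrite('pics/s7.png',im)
for d in nets.mark_of(p,'label_roll')[:2]: print(w(p,d['point'],s).round(1),round(d['confidence'],2))
"
```

```text
15.4 [643.3  36.6  47.5] [[0.001, 0.008, -1.0], [0.933, -0.361, -0.002]] F [0.  0.1 0. ] op 1.0
[643.6  35.9  26.8] 0.94
[579.9  27.5  59.8] 0.5
[647.2  34.3  28.1] 0.63
[410.8  64.    1.8] 0.61
```

Force is back to zero. Closing on the roll.

Call:
apply_moves --increments '[[[0,0,0],[0,0,0],5.0],[[0,0,0],[0,0,0],5.0],[[0,0,0],[0,0,0],5.0],[[0,0,0],[0,0,0],5.0],[[0,0,0],[0,0,0],5.0]]'

```text
t: 16.23
eef_pos: [643.3, 36.5, 47.2]
tcp_rot: [-1.573, 0.008, -1.94]
ft_force: [0.4, 0.5, 0.6]
opening: 0.661
```

```bash
python3 -c "
from h import *
show()
"
```

```text
16.23 [643.3  36.5  47.2] [[0.001, 0.008, -1.0], [0.933, -0.361, -0.002]] F [0.4 0.5 0.6] op 0.661
```

Call:
apply_moves --increments '[[[0,-0.6,0],[0,0,0],5.0],[[0,-1.4,0],[0,0,0],5.0],[[0,-1.8,0],[0,0,0],5.0],[[0,-2.0,0],[0,0,0],5.0],[[0,-1.5,0],[0,0,0],5.0]]'

```text
t: 16.85
eef_pos: [643.0, 35.9, 125.1]
tcp_rot: [-1.573, 0.007, -1.94]
ft_force: [-0.6, -0.1, -0.7]
opening: 0.655
```

```bash
python3 -c "
from h import *
s=show();print(s['joints'].round(2));p=read_camera('scene');save(p,'s8.png')
im=cv2.resize(cv2.cvtColor(p['img'][90:250,220:380],cv2.COLOR_RGB2BGR),None,fx=3,fy=3,interpolation=3)
p2=read_camera('wrist');o=np.zeros((480,480+640,3),np.uint8);o[:,:480]=im;o[:400,480:]=cv2.cvtColor(p2['img'],cv2.COLOR_RGB2BGR)
cv2.imwrite('pics/c8.png',cv2.resize(o,None,fx=.7,fy=.7))
for c in (p,p2):
 for d in nets.mark_of(c,'label_roll')[:2]: print(w(c,d['point'],s).round(1),round(d['confidence'],2))
"
```

```text
16.85 [643.   35.9 125.1] [[0.0, 0.008, -1.0], [0.933, -0.361, -0.002]] F [-0.6 -0.1 -0.7] op 0.655
[-0.05  0.61  1.6   0.01  0.93  0.31]
[643.2  34.6 103.3] 0.64
[641.9  35.9 107.6] 0.96
```

View pics/c8.png

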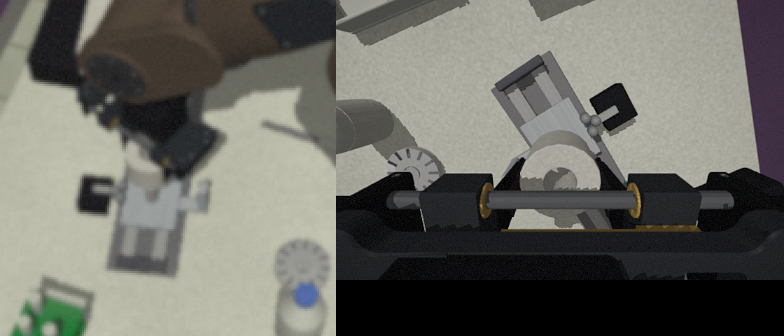

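The roll is held with its underside at about 106 mm, clear of the bare spindle. The roller still sits between the bumps. Next, plan the carry to the tray.

```bash
python3 -c "
from h import *
s=show()
plan([518.6,346.6,130],down(0),10,s)
"
```

```text
17.05 [642.6  35.9 123.2] [[-0.001, 0.008, -1.0], [0.933, -0.361, -0.004]] F [ 0.4 -0.8 -2.6] op 0.658
per row mm 33.5 deg 2.12
[-2.45, -0.04, -2.28] [0.01, -2.12, -0.04]
[-2.53, -0.04, -2.19] [0.01, -2.12, -0.04]
[-2.61, -0.05, -2.09] [0.01, -2.12, -0.04]
[-2.69, -0.05, -1.99] [0.01, -2.12, -0.04]
[-2.76, -0.05, -1.89] [0.01, -2.12, -0.04]
[-2.83, -0.05, -1.79] [0.01, -2.12, -0.04]
[-2.89, -0.06, -1.68] [0.01, -2.12, -0.04]
[-2.95, -0.06, -1.58] [0.01, -2.12, -0.04]
[-3.01, -0.06, -1.47] [0.01, -2.12, -0.04]
[-3.06, -0.07, -1.35] [0.01, -2.12, -0.04]
```

Call:
apply_moves --increments '[[[-1.2,-0.6,-1.1],[0,-1.0,0],5.0],[[-2.4,-0.5,-2.2],[0,-2.1,0],5.0],[[-2.5,-0.2,-2.1],[0,-2.1,0],5.0],[[-2.6,0,-2.0],[0,-2.1,0],5.0],[[-2.7,0,-1.9],[0,-2.1,0],5.0]]'

```text
t: 17.68
eef_pos: [583.6, 177.9, 135.6]
tcp_rot: [-1.579, 0.007, -1.77]
ft_force: [-0.1, 0.2, -0.2]
opening: 0.661
```

Call:
apply_moves --increments '[[[-2.8,0,-1.9],[0,-2.1,0],5.0],[[-2.8,0,-1.8],[0,-2.1,0],5.0],[[-2.9,0,-1.7],[0,-2.1,0],5.0],[[-2.9,0,-1.6],[0,-2.1,0],5.0],[[-1.5,0,-0.8],[0,-2.1,0],5.0]]'

```text
t: 18.3
eef_pos: [515.8, 324.7, 135.7]
tcp_rot: [-1.582, 0.007, -1.574]
ft_force: [-0.4, -1.1, -1.3]
opening: 0.655
```

```bash
python3 -c "
from h import *
s=show();p=read_camera('wrist');save(p,'w9.png')
for t in ['tray','label_roll']:
 for d in nets.mark_of(p,t)[:2]: print(t,w(p,d['point'],s).round(1),round(d['confidence'],2))
plan([518.6,346.6,70],down(0),5,s)
"
```

```text
18.3 [515.8 324.7 135.7] [[-0.011, 0.007, -1.0], [1.0, -0.003, -0.011]] F [-0.4 -1.1 -1.3] op 0.655
tray [517.1 348.5   5.2] 0.85
label_roll [513.2 324.6 120. ] 0.6
per row mm 13.9 deg 0.16
[-0.43, 1.32, 0.07] [0.13, -0.03, -0.08]
[-0.43, 1.32, 0.07] [0.13, -0.03, -0.08]
[-0.43, 1.32, 0.06] [0.13, -0.03, -0.08]
[-0.43, 1.32, 0.06] [0.13, -0.03, -0.08]
[-0.44, 1.31, 0.06] [0.13, -0.03, -0.08]
```

View pics/w9.png

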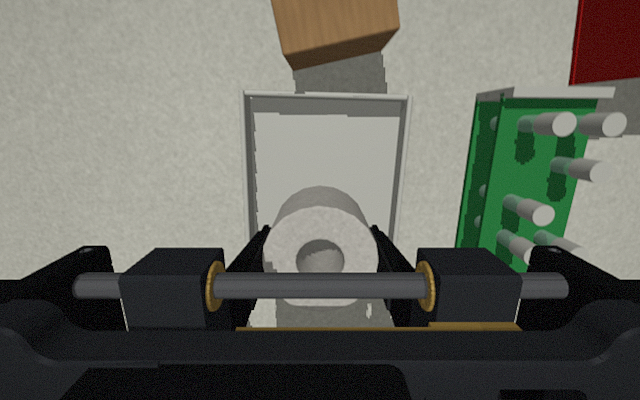

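The roll at (320,255) lies between the tray walls at x≈247 and x≈405, and the tray is square to the jaws. Move over the centre and start down.

Call:
apply_moves --increments '[[[-1.2,0.2,0.1],[0.3,0,0],5.0],[[-0.9,1.0,0.1],[0.3,0,0],5.0],[[0,2.2,0],[0,0,0],5.0],[[0,2.5,0],[0,0,0],5.0],[[0,1.3,0],[0,0,0],5.0]]'

```text
t: 19.08
eef_pos: [521.0, 345.1, 60.6]
tcp_rot: [-1.569, 0.007, -1.58]
ft_force: [0.1, 0.8, -1.5]
opening: 0.656
```

```bash
python3 -c "
from h import *
s=show();plan([518.6,346.6,25],down(0),5,s)
"
```

```text
19.07 [521.  345.1  60.6] [[0.002, 0.007, -1.0], [1.0, -0.009, 0.002]] F [ 0.1  0.8 -1.5] op 0.656
per row mm 7.1 deg 0.14
[-0.02, 0.71, -0.05] [-0.02, -0.11, -0.08]
[-0.02, 0.71, -0.05] [-0.02, -0.11, -0.08]
[-0.03, 0.71, -0.05] [-0.02, -0.11, -0.08]
[-0.03, 0.71, -0.05] [-0.02, -0.11, -0.08]
[-0.03, 0.71, -0.05] [-0.02, -0.11, -0.08]
```

Call:
apply_moves --increments '[[[0,1.2,-0.1],[0,0,0],5.0],[[0,1.1,0],[0,0,0],5.0],[[0,0.6,0],[0,0,0],5.0],[[0,0.2,0],[0,0,0],5.0],[[0,0,0],[0,0,0],5.0]]'

```text
t: 19.7
eef_pos: [520.7, 345.5, 27.7]
tcp_rot: [-1.568, 0.007, -1.581]
ft_force: [-0.4, 0.3, -1.3]
opening: 0.656
```

Call:
apply_moves --increments '[[[0,0.1,0],[0,0,0],5.0],[[0,0.1,0],[0,0,0],5.0],[[0,0.1,0],[0,0,0],5.0],[[0,0.05,0],[0,0,0],5.0],[[0,0,0],[0,0,0],5.0]]'

```text
t: 20.32
eef_pos: [521.1, 345.7, 25.0]
tcp_rot: [-1.567, 0.008, -1.581]
ft_force: [0.2, -0.1, -1.8]
opening: 0.657
```

Call:
apply_moves --increments '[[[0,0.1,0],[0,0,0],5.0],[[0,0.1,0],[0,0,0],5.0],[[0,0.1,0],[0,0,0],5.0],[[0,0,0],[0,0,0],5.0],[[0,0,0],[0,0,0],5.0]]'

```text
t: 20.95
eef_pos: [521.2, 345.9, 24.6]
tcp_rot: [-1.566, 0.009, -1.581]
ft_force: [-0.5, 0.5, -0.9]
opening: 0.657
```

Call:
apply_moves --increments '[[[0,0.2,0],[0,0,0],5.0],[[0,0.2,0],[0,0,0],5.0],[[0,0.2,0],[0,0,0],5.0],[[0,0.2,0],[0,0,0],5.0],[[0,0.2,0],[0,0,0],5.0]]'

```text
t: 21.58
eef_pos: [521.5, 345.9, 24.0]
tcp_rot: [-1.564, 0.01, -1.579]
ft_force: [-6.0, -4.7, 23.6]
opening: 0.66
```

The roll is firmly on the tray floor, with a 24 N upward reaction at z=24 as predicted. Relax, then open.

Call:
apply_moves --increments '[[[0,0,0],[0,0,0],5.0],[[0,0,0],[0,0,0],5.0],[[0,0,0],[0,0,0],7.5],[[0,0,0],[0,0,0],8.5],[[0,0,0],[0,0,0],9.0]]'

```text
t: 22.2
eef_pos: [521.6, 346.0, 23.7]
tcp_rot: [-1.563, 0.01, -1.578]
ft_force: [0.4, -0.7, 0.7]
opening: 0.912
```

Call:
apply_moves --increments '[[[0,0,0],[0,0,0],9.0],[[0,-0.8,0],[0,0,0],9.0],[[0,-2.5,0],[0,0,0],9.0],[[0,-4.0,0],[0,0,0],9.0],[[0,-4.0,0],[0,0,0],9.0]]'

```text
t: 22.82
eef_pos: [519.8, 344.3, 138.3]
tcp_rot: [-1.568, 0.007, -1.579]
ft_force: [0.1, 0.9, -0.1]
opening: 0.947
```

```bash
python3 -c "
from h import *
s=show();P={}
for c in ['wrist','scene','top']:
 p=P[c]=read_camera(c)
 for t in ['label_roll','carrier','handle','tray']:
  for d in nets.mark_of(p,t)[:1]: print(c,t,w(p,d['point'],s).round(1),round(d['confidence'],2))
b=lambda a:cv2.cvtColor(a,cv2.COLOR_RGB2BGR)
o=np.zeros((560,800,3),np.uint8);o[:250,:400]=cv2.resize(b(P['wrist']['img']),(400,250));o[:300,400:]=cv2.resize(b(P['top']['img'][60:270,130:410]),(400,300));o[300:560,:400]=cv2.resize(b(P['scene']['img'][110:370,200:600]),(400,260));o[300:,400:]=cv2.resize(b(P['scene']['img'][100:230,240:370]),(400,260))
cv2.imwrite('pics/c10.png',o)
"
```

```text
22.82 [519.8 344.3 138.3] [[0.003, 0.007, -1.0], [1.0, -0.008, 0.003]] F [ 0.1  0.9 -0.1] op 0.947
wrist label_roll [522.6 347.4   5.5] 0.86
wrist tray [517.7 349.4   4.7] 0.71
scene label_roll [523.6 345.2   5.8] 0.74
scene carrier [643.8  35.3  13.7] 0.59
scene handle [571.8  21.4  60.9] 0.79
scene tray [518.7 341.4   0.7] 0.77
top label_roll [523.4 344.5   4.6] 0.76
top carrier [643.7  38.2  18.5] 0.74
top handle [572.4  30.6  54.6] 0.67
top tray [520.9 347.1  -1.1] 0.64
```

View pics/c10.png

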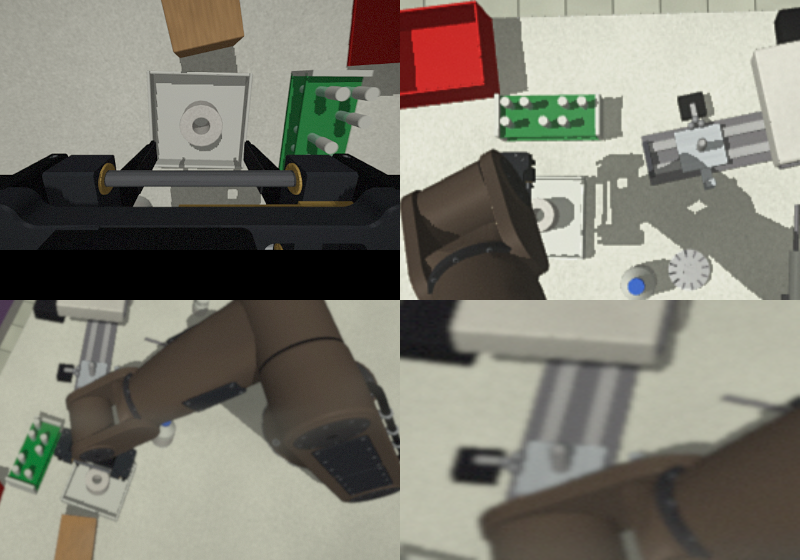

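The roll stands flat in the middle of the tray, at (200,125) in the wrist panel. The carrier's deck is level with the detent block at (700,145) in the top panel. I'll check the bystanders and hand in.

```bash
python3 -c "
from h import *
p=read_camera('top')
for t in ['tube_rack','pill_jar','reagent_bottle','pipette','rotor_disc','carton']:
  for d in nets.mark_of(p,t)[:1]: print(t,w(p,d['point']).round(0),round(d['confidence'],2))
print(env.job_done())
"
```

```text
tube_rack [708. 323.  -2.] 0.87
pill_jar [ 396. -313.   -3.] 0.88
reagent_bottle [395. 161.  -4.] 0.86
pipette [ 412. -137.    0.] 0.57
rotor_disc [413.  64.   3.] 0.93
the job is handed in; nothing more can be done
None
```

The carrier is at the loading station and the label roll is standing flat in the white tray. I handed the job in at about 23 s of the 62 s allowed; no verdict is reported.

**Carrier:** I gripped the finger tab with the tool leaned back 40° and slid the carrier about 160 mm. Before the lift, a close-up showed the roller seated between the two ridges. After the roll was placed, the networks put the carrier at about (644, 35–38), against a measured station of (648, 33). That fits within their few mm of error. The tab's top-view reading was about 8 mm further along y than the scene camera's.

**Roll:** I gripped it from above and lifted it straight off the spindle. I lowered it until the tray floor pushed back with 24 N, then released it. All three cameras place it at about (523, 346, 5), roughly 4 mm off the tray's centre.

**One contact:** on the first descent over the roll a finger touched something with about 13 N, probably a carrier ridge. I rose 13 mm, the force went to zero, and later pictures showed the roller still seated.

**Other things on the bench:** the rack, jar, bottle, pipette and disc read within about 3 mm of where they started. The carton was not detected in the last top picture, but the wrist view just before showed it by the tray and the arm never went near it.

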